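# Load the burger station's carrier: portion boxes stacked by colour, seasoning in its ring

### The job

Load the steel carrier for the burger station: take the three lidded portion boxes off the sloping rack and stack them squarely in one column on the carrier's black bed, raw meat (red lid) at the bottom, then cooked bacon (yellow lid), then salad (green lid) on top so that nothing raw can drip on ready food, each set down, not dropped, with its foot fully down in the rim below it. Also take the seasoning jar with the orange-brown contents from the row of three on the right of the carrier and stand it upright in the carrier's black ring, right down on its floor. Keep every box lid up on the way, and leave the other two jars, the white ramekin and the garlic where they are.

Things in the scene. Friction and masses are not known exactly. Their poses are not given: they have to be found in the camera images.
- rack: Fixed folded-steel sloping rack with three lanes side by side, 282 mm wide (its y), 150 mm long up the slope, rising at 30 degrees away from its front (-x) side, where a 14 mm high stop holds the boxes. Lane centres at y = -90, 0, +90 mm; thin rods 6 mm high divide the lanes. Origin: on the worktop under its middle, where the plate's surface is 52 mm high.
- box_red: Raw meat box: closed white box with red lid, lid up in a rack lane, tilted 30 deg. 112 (x) x 60 (y) x 54 mm, parallel long sides. Origin: centre of its foot's underside; z up through the lid. The foot (104 x 52, 5 mm high) drops 4 mm into the raised rim (inside 108 x 56) on the next lid or the bed, so a stacked box stands 50 mm above the one below, either way round; bottom of the column.
- box_yellow: Cooked bacon box: closed white box with yellow lid, lid up in a rack lane, tilted 30 deg. 112 (x) x 60 (y) x 54 mm, parallel long sides. Origin: centre of its foot's underside; z up through the lid. The foot (104 x 52, 5 mm high) drops 4 mm into the raised rim (inside 108 x 56) on the next lid or the bed, so a stacked box stands 50 mm above the one below, either way round; middle of the column.
- box_green: Salad box: closed white box with green lid, lid up in a rack lane, tilted 30 deg. 112 (x) x 60 (y) x 54 mm, parallel long sides. Origin: centre of its foot's underside; z up through the lid. The foot (104 x 52, 5 mm high) drops 4 mm into the raised rim (inside 108 x 56) on the next lid or the bed, so a stacked box stands 50 mm above the one below, either way round; top of the column.
- carrier: Fixed low steel tray 224 mm long (its x) by 104 mm wide (its y) with an edge 16 mm high and a loop handle (40 mm high, reaching 13 mm out) at either end. Origin: on the worktop under its middle. Towards its -x end it has the black bed, towards its +x end the black ring.
- bed (a point): Centre of the black oblong bed on the carrier (112 x 60 mm, its long side along the carrier's x), on the surface 16 mm above the worktop where the red box's foot shall rest; a rim 4 mm high (inside 108 x 56 mm) runs round it. 42 mm from the carrier's origin towards -x. Its axes are the carrier's.
- ring_floor (a point): Centre of the floor inside the carrier's black jar ring, 8 mm above the worktop, 66 mm from the carrier's origin towards +x. The ring is a tube 28 mm high, 50 mm inside and 57 mm outside diameter, open at the top.
- jar_orange: The seasoning jar wanted: round spice jar with orange-brown contents, white blank label and black cap, 44 mm diameter, 99 mm high (cap from 79 mm up), 0.13 kg. Origin: centre of its underside; z up. It starts upright in the row of three at the right of the carrier (not the like jar far back).
- jar_green: Spice jar of the same shape with olive-green contents; leave it standing where it is.
- jar_mustard: Spice jar of the same shape with mustard-yellow contents; leave it standing where it is.
- ramekin_1: White ramekin, 69 mm across, 34 mm high, in front of the potato cutter; leave it where it is. Origin: centre of its underside.
- garlic: Garlic bulb, 50 mm, in front of the potato cutter; leave it where it is. Origin: its underside.
- chip_cutter: Fixed lever potato cutter, a tall obstacle between rack and carrier: 350 mm (x) by 170 mm (y) by 362 mm high. Origin: on the worktop under its middle.

How it is judged (in metres and radians):
On the way, in this order (a step that is already met when the one before it is completed fails the run):
1. the red-lidded box sits square and fully down in the rim of the carrier's bed (z of box_red in the frame of bed between -0.0025 and 0.0025 m and horizontal distance between box_red and bed below 0.004 m and angle between the x axis of box_red and the x axis of bed, either way round below 0.07 rad and angle between box_red's own z axis and vertical below 0.05 rad), for 0.2 s.
2. the yellow-lidded box sits square and fully down in the rim of the red one's lid (z of box_yellow in the frame of box_red between 0.0475 and 0.0525 m and horizontal distance between box_yellow and box_red below 0.004 m and angle between the x axis of box_yellow and the x axis of box_red, either way round below 0.07 rad and angle between box_yellow's own z axis and vertical below 0.05 rad), for 0.2 s.
3. the green-lidded box sits square and fully down in the rim of the yellow one's lid (z of box_green in the frame of box_yellow between 0.0475 and 0.0525 m and horizontal distance between box_green and box_yellow below 0.004 m and angle between the x axis of box_green and the x axis of box_yellow, either way round below 0.07 rad and angle between box_green's own z axis and vertical below 0.05 rad), for 0.2 s.
At the end, for the whole second after the job is handed in: Red box on the bed, yellow on red, green on yellow, each foot down in the rim below (height within 2.5 mm), centred within 4 mm, square within 0.07 rad, upright within 0.05 rad; orange-brown jar upright (0.08 rad) in the ring, within 5 mm of its centre, on its floor (-2 to +4 mm); all at rest (all of step 1 and all of step 2 and all of step 3 and z of jar_orange in the frame of ring_floor between -0.002 and 0.004 m and horizontal distance between jar_orange and ring_floor below 0.005 m and angle between jar_orange's own z axis and vertical below 0.08 rad and linear speed of each of box_red, box_yellow, box_green, jar_orange below 0.02 m/s); the robot touches nothing.
It fails at once if a portion box is tipped more than 57 degrees (angle between any of box_red, box_yellow, box_green's own z axis and vertical above 1 rad).
It fails at once if a box is dropped: let go over the column more than 12 mm above its seat ((horizontal distance between box_red and bed below 0.03 m and z of box_red in the frame of bed above 0.012 m and contact force between box_red and the fingers below 0.2 N) or (horizontal distance between box_yellow and bed below 0.03 m and z of box_yellow in the frame of bed above 0.062 m and contact force between box_yellow and the fingers below 0.2 N) or (horizontal distance between box_green and bed below 0.03 m and z of box_green in the frame of bed above 0.112 m and contact force between box_green and the fingers below 0.2 N)).
It fails at once if another jar, the ramekin or the garlic is moved more than 30 mm or a jar knocked over (distance of any of jar_green, jar_mustard, ramekin_1, garlic from where it was at the start of the episode above 0.03 m or angle between any of jar_green, jar_mustard's own z axis and vertical above 0.4 rad).
It also fails if it takes over 72 s, if anything falls off the work surface, if the arm or the gripper's body presses on something with over 40 N, if the wrist force passes 120 N, or if a joint passes its speed limit or range.

### The arm

A 7-joint arm with a two-finger parallel gripper is mounted at the origin on a cart in front of the work surface, level with it; the furniture and walls round the work are solid. World frame = base frame: x ahead of the robot, y to its left, z up, the work surface at z = 0. Lengths are in mm, angles in rad, forces in N, time in s.
With the tool pointing down it reaches from about 350 to 775 mm from the base axis. Payload 3.1 kg.
Tool frame: the origin (TCP) lies at the very end of the fingers, on their centre line; the grasp point (between the pads) lies 19 mm behind it; z points along the fingers, y is the line along which they close (so a half turn about z gives the same grasp; the last joint's range is limited). The gripper opens to 85 mm and grips with 20 to 120 N. Pads are 22 mm wide; open, the fingers measure 114 mm over their backs; the gripper's body (76 mm by 85 mm) begins 54 mm behind the grasp point. The pads swing forward as they close: fully open they stand 13 mm farther back than shut.
Start: joints at [1.293, 0.311, 0.014, 1.512, -0.004, 1.319, -0.027], TCP at [128.524, -534.789, 231.304] pointing down, gripper open.
Joint ranges: [-2.7, 2.7], [-0.3, 1.91], [-1.27, 1.3], [0.12, 2.57], [-1.44, 4.58], [0.2, 2.03], [-3.05, 3.05]. Speed limits (rad/s): [2.79, 2.79, 3.14, 3.14, 3.14, 3.14, 3.14].

### API

Orientations are given as a 3x3 rotation matrix whose columns are the frame's x, y, z axes.
In Python, from workcell import bot, eyes, ticket, telemetry gives the robot as it stands. Calls block until the motion is done:
- bot.reach(position, orientation): joint-space move of the TCP to a pose.
- bot.move_straight(position, rotation=None, v=150): straight line of the TCP; rotation=None keeps the orientation; v is the mean speed in mm/s.
- bot.goto_joints(angles): joint-space move.
- bot.open_jaws() and bot.grasp(force=None): open the fingers fully, or close them until they stop; force is the grip in N (None keeps the last).
- bot.hold(seconds).
- bot.inverse_kinematics(position, orientation): joint angles nearest the present ones, or None.
- eyes.capture(name): name is "side" or "top" or "wrist"; returns a dict with "image" (400x640x3 uint8, red, green, blue), "fx", "fy", "cx", "cy" (pixels), "k1" (the pictures are not rectified: a ray, as slopes to the right and down, at radius r is drawn at 1 + k1 r^2 times it, then the intrinsics apply), "rvec" (rotation vector, rad) and "tvec" (3), from world to camera coordinates, as OpenCV has them. Camera axes: x right, y down, z forward; pixel columns grow to the right and rows downward; lengths in mm; the calibration is good to about 2 mm. A picture is of the moment at which its call begins. There is no depth.
A pose or a line that the arm cannot do raises bot.PlanningError and nothing moves.
- ticket.finish_job(): hands the job in; it is judged then, once.
Readings, each from a call of its own:
- telemetry.get_t(): time.
- telemetry.get_joints(): joint angles.
- telemetry.get_dq(): joint speeds.
- telemetry.get_effort(): joint torques, N m.
- telemetry.get_tcp_pos(): TCP position.
- telemetry.get_ee_rot(): TCP orientation.
- telemetry.get_contact_force(): force on the tool from outside, world axes, zero at the start.
- telemetry.get_wrist_torque(): the same for the moment, N m.
- telemetry.get_width(): opening from 0.0 (shut) to 1.0 (fully open).
- telemetry.get_finger_force(): force on a finger pad.
Only numpy, scipy, OpenCV 4.12 (cv2) and the standard library are available. Lean on these libraries where they do the work, as an engineer would, in place of code of your own. Each camera call takes 0.05 s, during which the arm holds its last target. There are 200 camera calls.

## Working session

There is one attempt and no reset: what is moved stays moved. The work goes in short steps, each a Python script; the robot and the scene stay as the last script left them, time stands still between calls to the robot, and variables do not carry over. Pictures are saved under pics/ and viewed, at most 10 in all, crops included, and the job is handed in when it is done.

```bash
mkdir -p pics; ls; python3 - <<'E'
from workcell import bot, eyes, ticket, telemetry
import cv2,numpy as np
for n in ("top","side"):
    c=eyes.capture(n); cv2.imwrite(f"pics/{n}0.png",c["image"][:,:,::-1])
    R=cv2.Rodrigues(np.array(c["rvec"]))[0]; print(n,c["fx"],c["fy"],c["cx"],c["cy"],c["k1"],(-R.T@np.array(c["tvec"]).ravel()).round(),R.round(2).tolist())
print(telemetry.get_t(),telemetry.get_tcp_pos(),np.round(telemetry.get_ee_rot(),3))
E
```

```text
pics
top 417.1998438715587 417.1998438715587 321.32292088443927 199.93033684089718 -0.06820434727757772 [ 328.   10. 1505.] [[0.01, -1.0, 0.01], [-0.99, -0.02, -0.14], [0.14, -0.01, -0.99]]
side 363.8843847639918 363.8843847639918 316.515381004873 202.88758221549656 -0.0376683082410008 [111. 696. 702.] [[-0.84, -0.54, 0.01], [-0.35, 0.54, -0.77], [0.41, -0.65, -0.64]]
0.1 [ 128.35293472 -534.14520636  230.32882917] [[ 0.972  0.234 -0.001]
 [ 0.234 -0.972  0.002]
 [-0.    -0.002 -1.   ]]
```

View pics/top0.png

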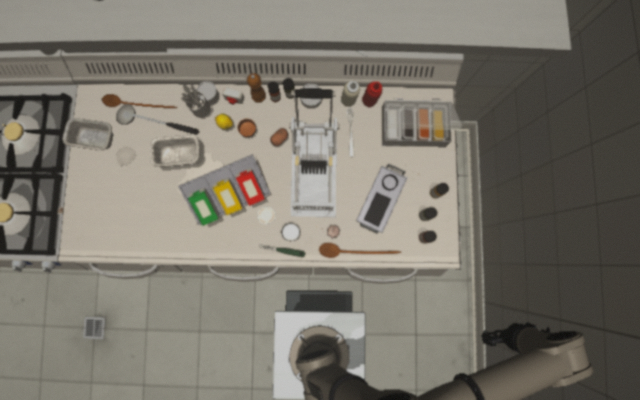

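View pics/side0.png

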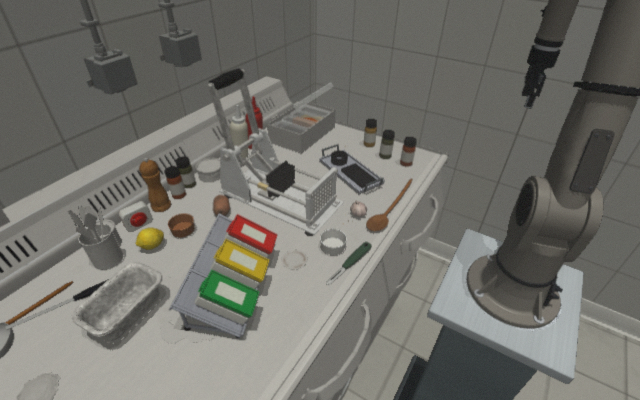

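```bash
cat > h.py <<'E'
from workcell import bot, eyes, ticket, telemetry
import cv2, numpy as np
def cap(n,save=None):
    c=eyes.capture(n); c["R"]=cv2.Rodrigues(np.array(c["rvec"],float))[0]; c["t"]=np.array(c["tvec"],float).ravel()
    c["C"]=-c["R"].T@c["t"]; c["hsv"]=cv2.cvtColor(c["image"],cv2.COLOR_RGB2HSV)
    if save: cv2.imwrite(f"pics/{save}.png",c["image"][:,:,::-1])
    return c
def ray(c,uv):
    d=np.array([(uv[0]-c["cx"])/c["fx"],(uv[1]-c["cy"])/c["fy"]]); s=d.copy()
    for _ in range(10): s=d/(1+c["k1"]*(s@s))
    v=c["R"].T@np.r_[s,1]; return v/np.linalg.norm(v)
def on_plane(c,uv,z):
    v=ray(c,uv); return c["C"]+v*(z-c["C"][2])/v[2]
def tri(c1,p1,c2,p2):
    a,b=ray(c1,p1),ray(c2,p2)
    s=np.linalg.lstsq(np.c_[a,-b],c2["C"]-c1["C"],rcond=None)[0]
    x,y=c1["C"]+a*s[0],c2["C"]+b*s[1]; return (x+y)/2,np.linalg.norm(x-y)
def proj(c,P):
    p=c["R"]@np.asarray(P,float)+c["t"]; s=p[:2]/p[2]; s=s*(1+c["k1"]*(s@s))
    return np.array([c["fx"]*s[0]+c["cx"],c["fy"]*s[1]+c["cy"]])
HUE={"red":[(0,6),(172,180)],"yellow":[(20,32)],"green":[(50,80)]}
def blobs(m,amin):
    cs=cv2.findContours(m,cv2.RETR_EXTERNAL,cv2.CHAIN_APPROX_NONE)[0]
    return sorted([k for k in cs if cv2.contourArea(k)>amin],key=cv2.contourArea,reverse=True)
def lidmask(c,n,s=130,v=60):
    H,S,V=cv2.split(c["hsv"]); m=np.zeros(H.shape,bool)
    for a,b in HUE[n]: m|=(H>=a)&(H<=b)
    return (m&(S>s)&(V>v)).astype(np.uint8)
def rot(z,x):  # tool frame with z axis and approx x
    z=np.array(z,float)/np.linalg.norm(z); x=np.array(x,float); x-=z*(x@z); x/=np.linalg.norm(x)
    return np.c_[x,np.cross(z,x),z]
def ang(a): return np.array([np.cos(a),np.sin(a),0])
E
python3 - <<'E'
from h import *
t,s=cap("top"),cap("side")
for n in HUE:
    r=[]
    for c,roi in ((t,(170,150,290,235)),(s,(170,200,290,330))):
        m=lidmask(c,n); k=np.zeros_like(m); k[roi[1]:roi[3],roi[0]:roi[2]]=1; m*=k
        b=blobs(m,30); r.append(cv2.minAreaRect(b[0]))
    P,e=tri(t,r[0][0],s,r[1][0]); print(n,r[0],P.round(1),round(e,1), on_plane(t,r[0][0],90).round(1))
V=t["hsv"][:,:,2]
m=((V<60)).astype(np.uint8); k=np.zeros_like(m); k[160:250,350:460]=1
for b in blobs(m*k,20):
    q=cv2.minAreaRect(b); print(q, on_plane(t,q[0],20).round(1), on_plane(t,q[0],99).round(1))
for u,v in ((408,151),(387,144),(370,132),(408,160),(387,153),(370,141)): print((u,v),s["image"][v-4:v+5:2,u].tolist())
for n,p in (("cutfront",(314,213)),("cutL",(294,170))): print(n,on_plane(t,p,0).round())
E
```

```text
red ((249.5821533203125, 186.96170043945312), (33.52877426147461, 17.519540786743164), 64.98310089111328) [575.1 248.9  84.8] 1.1 [574.6 248.3  90. ]
yellow ((226.80003356933594, 196.6000213623047), (33.98823165893555, 17.88854217529297), 63.43495178222656) [540.  326.2  85. ] 1.4 [539.9 325.5  90. ]
green ((202.39967346191406, 207.1868438720703), (31.882354736328125, 15.823529243469238), 61.927513122558594) [502.3 409.2  85.2] 0.5 [501.9 408.   90. ]
((377.0239562988281, 208.6472625732422), (12.827890396118164, 26.814430236816406), 24.443954467773438) [ 514.8 -200.7   20. ] [ 504.9 -189.5   99. ]
((429.6177062988281, 213.47061157226562), (8.48874568939209, 11.641709327697754), 75.96376037597656) [ 500.  -391.2   20. ] [ 490.9 -369.8   99. ]
((441.50006103515625, 188.50003051757812), (8.485280990600586, 9.899494171142578), 45.0) [ 592.2 -437.1   20. ] [ 578.1 -413.3   99. ]
((429.0, 236.0), (8.0, 10.0), 90.0) [ 418.9 -387.2   20. ] [ 414. -366.   99.]
(408, 151) [[68, 48, 42], [86, 54, 40], [73, 43, 31], [93, 86, 78], [103, 102, 95]]
(387, 144) [[51, 54, 38], [62, 62, 46], [62, 62, 50], [104, 103, 95], [103, 103, 95]]
(370, 132) [[72, 60, 43], [106, 85, 51], [88, 73, 49], [104, 101, 92], [110, 110, 103]]
(408, 160) [[107, 107, 98], [106, 106, 100], [103, 101, 97], [92, 83, 75], [75, 49, 42]]
(387, 153) [[104, 102, 97], [104, 106, 98], [105, 105, 96], [69, 68, 56], [55, 56, 45]]
(370, 141) [[110, 111, 102], [113, 112, 104], [112, 111, 104], [96, 86, 70], [85, 70, 44]]
cutfront [498.  26.   0.]
cutL [656. 102.   0.]
```

```bash
python3 - <<'E'
from h import *
bot.reach([400,-366,260],rot((0,0,-1),(1,0,0)))
c=cap("wrist","w1"); print(c["C"].round(),c["R"].round(2).tolist(),c["fx"],proj(c,[414,-366,99]))
bot.reach([520,-215,300],rot((0,0,-1),ang(np.radians(-26))))
c=cap("wrist","w2"); print(c["C"].round(),proj(c,[515,-200,16]))
print(telemetry.get_t(),np.round(telemetry.get_joints(),2))
a=np.vstack([cv2.imread("pics/w1.png"),cv2.imread("pics/w2.png")]); cv2.imwrite("pics/w12.png",cv2.resize(a,(480,600)))
E
```

```text
[ 476. -368.  402.] [[-0.0, -1.0, 0.0], [-0.95, 0.0, 0.3], [-0.3, 0.0, -0.95]] 288.73242060001564 [318.42262457 163.86379419]
[ 588. -252.  442.] [310.1915122  165.02906228]
2.325 [ 0.48  0.32 -0.16  1.34  0.05  1.49 -1.7 ]
```

View pics/w12.png

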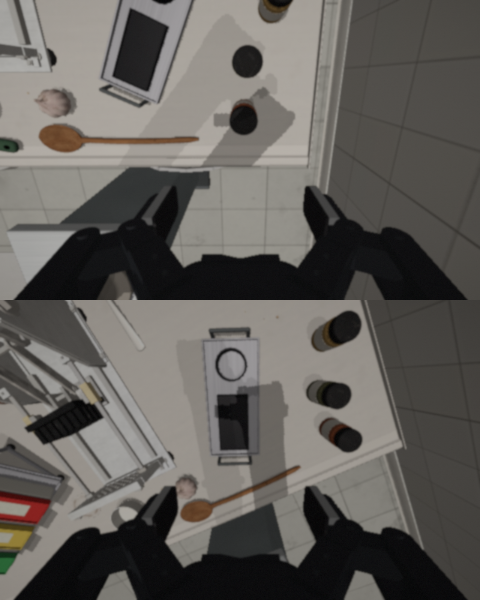

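```bash
python3 - <<'E'
from h import *
b=cap("wrist")  # current view
H=b["hsv"][:,:,2]
print(H[100:230:10,313].tolist(), H[162,260:370:6].tolist())
for th in (25,32,40,50):
    m=(H<th).astype(np.uint8); m[255:]=0
    for k in blobs(m,150):
        P=np.array([on_plane(b,p[0],19)[:2] for p in k],np.float32); q=cv2.minAreaRect(P)
        Q=cv2.minAreaRect(np.array([on_plane(b,p[0],36)[:2] for p in k],np.float32))
        print(th,cv2.boundingRect(k),np.round(q[0],1),np.round(q[1],1),round(q[2],1),"z36",np.round(Q[0],1),np.round(Q[1],1))
E
```

```text
[142, 136, 136, 36, 16, 16, 27, 36, 36, 31, 103, 107, 110] [138, 139, 138, 109, 136, 96, 35, 35, 35, 37, 17, 15, 88, 93, 89, 106, 106, 106, 105]
25 (35, 134, 100, 57) [665.9  98.6] [ 50.6 147.7] 0.4 z36 [662.7  84.5] [ 48.6 141.8]
25 (290, 126, 40, 72) [ 517.4 -202.1] [ 55.7 107.1] 65.7 z36 [ 520.2 -204.1] [ 53.5 102.8]
25 (438, 16, 40, 42) [ 582.4 -451.1] [42.5 53. ] 1.5 z36 [ 582.6 -443.1] [40.8 50.8]
25 (445, 170, 30, 26) [ 394.7 -389.6] [30.4 43.5] 23.8 z36 [ 402.5 -384.1] [29.1 41.7]
25 (427, 111, 25, 30) [ 488.4 -389.8] [24.3 42.3] 43.8 z36 [ 492.4 -384.3] [23.3 40.6]
32 (35, 134, 100, 57) [666.   98.9] [ 52.2 149.2] 0.1 z36 [662.9  84.8] [ 50.1 143.2]
32 (290, 126, 40, 73) [ 517.1 -202.2] [ 56.3 107.7] 66.2 z36 [ 520.  -204.2] [ 54.1 103.4]
32 (437, 15, 42, 43) [ 582.4 -451.4] [54.9 44. ] 89.8 z36 [ 582.6 -443.4] [52.7 42.2]
32 (426, 110, 40, 33) [ 479.1 -400.4] [55.3 43.5] 54.1 z36 [ 483.5 -394.5] [53.1 41.8]
32 (445, 170, 36, 31) [ 384.1 -394.8] [55.8 43.2] 35.6 z36 [ 392.3 -389. ] [53.5 41.5]
40 (34, 133, 102, 59) [666.2  99.2] [150.9  53.5] 89.8 z36 [663.   85.1] [144.8  51.3]
40 (290, 126, 41, 73) [ 516.9 -201.9] [ 58.  108.8] 65.3 z36 [ 519.7 -203.9] [ 55.6 104.5]
40 (437, 15, 42, 43) [ 582.5 -451.6] [55.7 45.3] 87.0 z36 [ 582.7 -443.6] [53.4 43.5]
40 (422, 110, 44, 34) [ 481.5 -398.1] [63.4 44.8] 49.1 z36 [ 485.8 -392.3] [60.9 43. ]
40 (444, 169, 37, 33) [ 384.6 -395. ] [56.4 44.6] 28.4 z36 [ 392.8 -389.3] [54.1 42.8]
50 (34, 133, 102, 59) [666.3  99.1] [ 55.2 151.5] 0.1 z36 [663.2  85. ] [ 53.  145.4]
50 (289, 125, 42, 74) [ 517.4 -202. ] [ 58.8 110.3] 65.7 z36 [ 520.2 -204.1] [ 56.4 105.9]
50 (436, 15, 44, 44) [ 581.9 -451.2] [46.  56.8] 3.4 z36 [ 582.1 -443.2] [44.2 54.6]
50 (421, 109, 46, 35) [ 481. -397.] [64.7 45.5] 56.1 z36 [ 485.3 -391.2] [62.1 43.6]
50 (443, 169, 39, 33) [ 384.6 -394.8] [59.  45.1] 31.2 z36 [ 392.8 -389.1] [56.7 43.3]
```

```bash
python3 - <<'E'
from h import *
bot.reach([545,-214,160],rot((0,0,-1),ang(np.radians(-24.3))))
b=cap("wrist","w3"); V=b["hsv"][:,:,2]; print(b["C"].round(),proj(b,[517,-202,18]),proj(b,[615.6,-246.4,36]))
for th in (30,45,60):
    m=(V<th).astype(np.uint8); m[270:]=0
    cs,h=cv2.findContours(m,cv2.RETR_CCOMP,cv2.CHAIN_APPROX_NONE)
    for k in cs:
        if cv2.contourArea(k)<400: continue
        o=[th,cv2.boundingRect(k)]
        for z in (8,19,36):
            q=cv2.minAreaRect(np.array([on_plane(b,p[0],z)[:2] for p in k],np.float32)); o+=[z,np.round(q[0],1).tolist(),np.round(q[1],1).tolist(),round(q[2],1)]
        print(*o)
E
```

```text
[ 615. -248.  304.] [319.29175722 211.25440463] [318.81370325 103.93810701]
30 (521, 239, 62, 31) 8 [354.0, -424.7] [74.3, 38.7] 65.6 19 [363.7, -418.1] [71.5, 37.2] 65.6 36 [378.7, -407.9] [67.2, 35.0] 65.6
30 (0, 174, 51, 57) 8 [648.4, 91.9] [51.8, 69.5] 47.1 19 [647.2, 79.2] [49.9, 66.9] 47.1 36 [645.3, 59.7] [46.9, 62.9] 47.1
30 (291, 159, 58, 100) 8 [513.6, -200.5] [59.9, 115.1] 65.4 19 [517.4, -202.2] [57.6, 110.8] 65.4 36 [523.2, -204.9] [54.2, 104.2] 65.4
30 (502, 151, 71, 55) 8 [451.2, -425.5] [72.8, 53.1] 49.1 19 [457.3, -418.9] [70.1, 51.1] 49.1 36 [466.7, -408.7] [65.9, 48.0] 49.1
30 (291, 74, 58, 62) 8 [614.1, -246.3] [56.0, 56.9] 65.6 19 [614.1, -246.4] [53.9, 54.8] 65.6 36 [614.2, -246.4] [50.7, 51.6] 65.6
30 (293, 75, 55, 58) 8 [614.8, -247.2] [53.1, 53.1] 65.6 19 [614.9, -247.2] [51.1, 51.1] 65.6 36 [614.9, -247.2] [48.1, 48.1] 65.6
30 (535, 0, 83, 73) 8 [571.9, -485.0] [72.9, 55.8] 78.2 19 [573.5, -476.2] [70.2, 53.8] 78.2 36 [576.0, -462.5] [66.0, 50.5] 78.2
45 (520, 238, 64, 32) 8 [354.6, -424.8] [76.9, 39.9] 65.6 19 [364.3, -418.2] [74.0, 38.4] 65.6 36 [379.3, -4
[... 1273 characters left out ...]
 63.1 36 [655.1, 8.2] [21.3, 38.9] 63.1
60 (290, 158, 61, 102) 8 [513.7, -200.5] [62.6, 117.7] 65.0 19 [517.4, -202.3] [60.3, 113.3] 65.0 36 [523.3, -205.0] [56.7, 106.6] 65.0
60 (488, 146, 86, 61) 8 [456.5, -418.2] [93.1, 55.4] 51.4 19 [462.4, -411.8] [89.6, 53.4] 51.4 36 [471.5, -402.0] [84.3, 50.2] 51.4
60 (290, 72, 61, 66) 8 [613.8, -246.7] [59.0, 60.7] 65.6 19 [613.9, -246.7] [56.8, 58.4] 65.6 36 [613.9, -246.8] [53.4, 54.9] 65.6
60 (294, 76, 54, 56) 8 [614.7, -247.6] [52.0, 51.2] 65.6 19 [614.7, -247.6] [50.1, 49.3] 65.6 36 [614.8, -247.6] [47.1, 46.4] 65.6
60 (527, 0, 113, 74) 8 [568.8, -487.9] [84.5, 65.5] 55.4 19 [570.5, -479.0] [81.4, 63.0] 55.4 36 [573.2, -465.1] [76.5, 59.3] 55.4
```

View pics/w3.png

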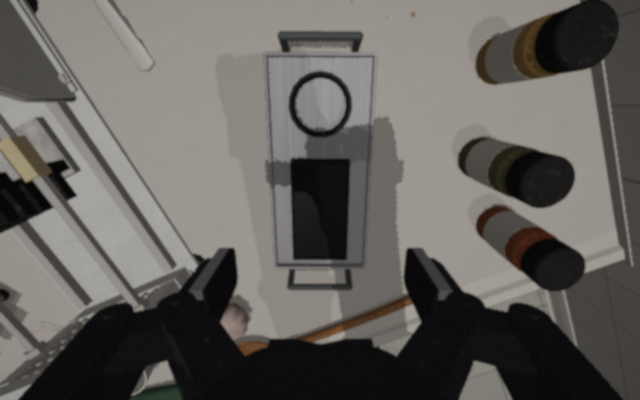

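```bash
python3 - <<'E'
from h import *
bot.move_straight([545,-214,230],v=300)
bot.reach([345,-370,230],rot((0,0,-1),(1,0,0)))
b=cap("wrist"); V=b["hsv"][:,:,2]; print(b["C"].round(),proj(b,[410,-370,99]))
for th in (30,40):
    m=(V<th).astype(np.uint8); m[270:]=0
    for k in blobs(m,300):
        P=np.array([on_plane(b,p[0],99)[:2] for p in k],np.float32); q=cv2.minAreaRect(P); (x,y),r=cv2.minEnclosingCircle(P)
        print(th,cv2.boundingRect(k),np.round(q[0],1),np.round(q[1],1),round(x,1),round(y,1),round(r,1))
E
```

```text
[ 423. -369.  372.] [321.39838487 118.62096348]
30 (127, 0, 54, 67) [ 484.3 -229.5] [34.6 55. ] 485.3 -228.0 31.2
30 (304, 90, 39, 42) [ 416.8 -371.5] [35.8 34.7] 416.8 -371.8 18.1
30 (309, 10, 40, 35) [ 481.7 -373.3] [35.9 19.8] 488.1 -375.4 18.1
40 (127, 0, 76, 75) [ 485. -237.] [48.2 63.4] 485.0 -237.3 39.4
40 (308, 0, 46, 48) [ 486.7 -377.3] [34.8 37.4] 490.1 -377.3 21.3
40 (303, 90, 41, 42) [ 416.8 -371.5] [35.8 36.5] 416.9 -371.7 18.7
```

```bash
python3 - <<'E'
from h import *
R=rot((0,0,-1),(1,0,0)); Rc=rot((0,0,-1),ang(np.radians(-24.6)))
bot.reach([416.8,-371.6,150],R); bot.move_straight([416.8,-371.6,42],v=120)
bot.grasp(40); print("w",telemetry.get_width(),telemetry.get_finger_force())
bot.move_straight([416.8,-371.6,190],v=250)
bot.reach([614.8,-247,190],Rc)
bot.move_straight([614.8,-247,95],v=200); bot.hold(.2)
f0=np.array(telemetry.get_contact_force()); print(f0, telemetry.get_t())
c=cap("wrist","w4"); cap("side","s4")
for z in (75,68,62,57,53):
    bot.move_straight([614.8,-247,z],v=40); print(z,(np.array(telemetry.get_contact_force())-f0).round(1))
E
```

```text
w 0.4842761884994676 40.63366213347763
[ 0.31691954  0.29056143 -2.22413191] 9.0083
75 [ 0.4 -0.7  0.6]
68 [-0.1 -0.   1.2]
62 [0.  0.2 0.2]
57 [-0.5 -0.4  1.1]
53 [-0.5 -1.   0.4]
```

View pics/w4.png

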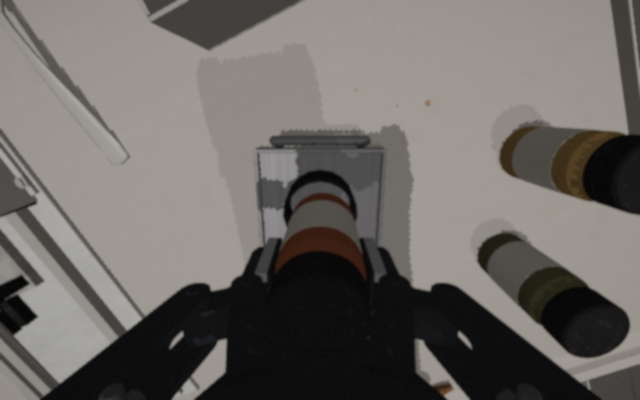

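```bash
python3 - <<'E'
from h import *
for z in (51,50,49):
    bot.move_straight([614.8,-247,z],v=30); bot.hold(.1); f=np.array(telemetry.get_contact_force()); print(z,f.round(1))
    if f[2]>4: break
bot.open_jaws(); bot.move_straight([614.8,-247,200],v=250)
# go round the front of the cutter to above the rack
j=list(telemetry.get_joints()); print(np.round(j,2))
bot.reach([360,-175,300],rot((0,0,-1),ang(np.radians(-24.6))))
j=list(telemetry.get_joints()); j[0]+=np.radians(25.9+32); print(np.round(j,2)); bot.goto_joints(j)
print(telemetry.get_tcp_pos(),telemetry.get_ee_rot())
c=cap("wrist","w5"); t=cap("top","t5"); print(telemetry.get_t())
E
```

```text
51 [ 0.5 -0.4 -1.6]
50 [-1.8  0.1  2.7]
49 [-1.9  0.9  7.3]
[ 0.45  0.57 -0.16  1.21  0.09  1.37 -1.7 ]
[ 1.6  -0.02 -0.18  1.73 -0.    1.43 -1.58]
[  44.72888845 -398.55173654  299.14179011] [[ 1.33652282e-01 -9.91027813e-01  9.70665617e-04]
 [-9.91027753e-01 -1.33651129e-01  1.16966529e-03]
 [-1.02944027e-03 -1.11828500e-03 -9.99998845e-01]]
15.85
```

View pics/w5.png

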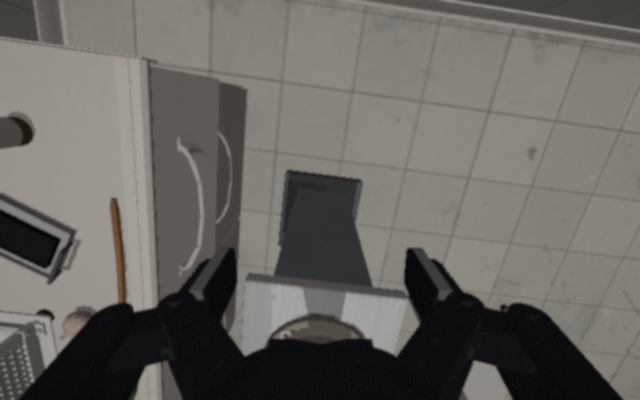

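```bash
cat >> h.py <<'E'
def lidrects(c,P0,yaw,names=("red","yellow","green")):
    """rect of each lid on the 30deg plane through P0; returns world centre, sizes, yaw in plane, contour centre px"""
    ex=np.array([np.cos(np.radians(30))*np.cos(yaw),np.cos(np.radians(30))*np.sin(yaw),.5]); ey=np.array([-np.sin(yaw),np.cos(yaw),0]); n=np.cross(ex,ey)
    out={}
    for k in names:
        m=lidmask(c,k,100,50); m=cv2.morphologyEx(m,cv2.MORPH_OPEN,np.ones((3,3),np.uint8)); b=blobs(m,300)
        if not b: continue
        pts=[]
        for p in b[0]:
            v=ray(c,p[0]); X=c["C"]+v*((P0-c["C"])@n)/(v@n); pts.append([(X-P0)@ex,(X-P0)@ey])
        q=cv2.minAreaRect(np.array(pts,np.float32)); X=P0+q[0][0]*ex+q[0][1]*ey
        out[k]=(X,q,proj(c,X))
    return out
E
python3 - <<'E'
from h import *
j=list(telemetry.get_joints()); j[0]-=2.0; bot.goto_joints(j)
yaw=np.radians(24.4); P0=np.array([540,326,86.])
A={}
for i,p in enumerate(([440,300,300],[550,300,300])):
    bot.reach(p,rot((0,0,-1),ang(yaw)))
    c=cap("wrist",f"w6{i}"); r=lidrects(c,P0,yaw); A[i]=(c,r)
    for k in r: print(i,k,r[k][0].round(1),[np.round(x,1) for x in r[k][1]],r[k][2].round(1))
for k in A[0][1]:
    if k in A[1][1]:
        P,e=tri(A[0][0],A[0][1][k][2],A[1][0],A[1][1][k][2]); print(k,P.round(1),e.round(2))
print(telemetry.get_t(),np.round(telemetry.get_joints(),2))
E
```

```text
0 red [576.  247.8  86.3] [array([  0.5, -86.1]), array([ 62.8, 124.5]), np.float64(89.8)] [409.7  79.9]
0 yellow [540.9 325.3  86.3] [array([ 0.6, -1.1]), array([124.4,  60.6]), np.float64(0.0)] [335.5  79.9]
0 green [503.3 408.8  86.5] [array([ 1. , 90.6]), array([122.1,  60.8]), np.float64(0.3)] [255.6  79.7]
1 red [577.6 248.8  87.3] [array([  2.7, -85.8]), array([ 61.8, 135.1]), np.float64(89.9)] [365.7 164.2]
1 yellow [542.2 327.2  87.4] [array([2.9, 0.2]), array([135.1,  60.3]), np.float64(0.0)] [296.8 164.2]
1 green [504.7 409.8  87.4] [array([ 2.9, 90.9]), array([ 62. , 130.5]), np.float64(89.9)] [224.2 164.3]
red [576.8 247.1  81.7] 0.85
yellow [541.2 326.2  83.1] 1.93
green [503.3 410.2  82.9] 1.19
19.4667 [-0.41  0.46 -0.19  1.13  0.08  1.55 -1.73]
```

View pics/w60.png

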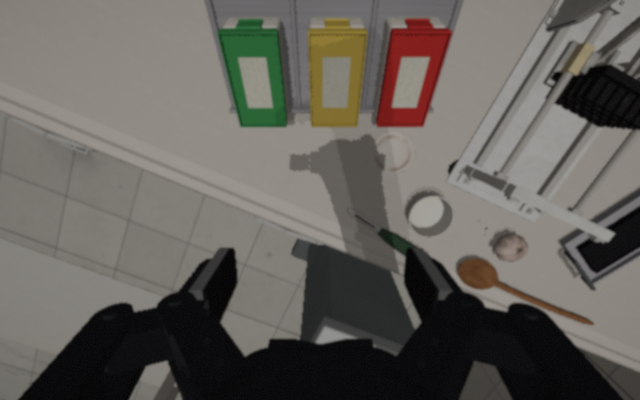

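```bash
python3 - <<'E'
from h import *
yaw=np.radians(24.4); P0=np.array([540,326,86.])
ex=np.array([np.cos(np.radians(30))*np.cos(yaw),np.cos(np.radians(30))*np.sin(yaw),.5]); ey=np.array([-np.sin(yaw),np.cos(yaw),0]); n=np.cross(ex,ey)
def edges(c):
    o={}
    for k in HUE:
        m=lidmask(c,k,100,50); b=blobs(m,300)
        if not b: continue
        q=[]
        for p in b[0]:
            v=ray(c,p[0]); X=c["C"]+v*((P0-c["C"])@n)/(v@n); q.append([(X-P0)@ex,(X-P0)@ey])
        q=np.array(q); yc=(q[:,1].min()+q[:,1].max())/2; f=lambda s:s[np.abs(np.abs(s[:,1]-yc)-23)<5]
        w=f(q); e=np.median(w[w[:,0]<-30][:,0]); g=np.median(w[w[:,0]>30][:,0]) if (w[:,0]>30).any() else np.nan
        L=np.sort(q[:,1]); mid=q[np.abs(q[:,0])<25]; ym=(np.median(mid[mid[:,1]>yc][:,1])+np.median(mid[mid[:,1]<yc][:,1]))/2; wd=np.median(mid[mid[:,1]>yc][:,1])-np.median(mid[mid[:,1]<yc][:,1])
        o[k]=(e,g,ym,wd)
    return o
S=[]
c=cap("wrist"); S.append((c,edges(c)))
bot.reach([440,300,300],rot((0,0,-1),ang(yaw))); c=cap("wrist"); S.append((c,edges(c)))
zt=np.array([.5*np.cos(yaw),.5*np.sin(yaw),-.866])
try:
    bot.reach([400,265,260],rot(zt,ang(yaw))); c=cap("wrist","w7"); S.append((c,edges(c)))
except bot.PlanningError as e: print(e)
for c,o in S: print(c["C"].round(),{k:np.round(v,1) for k,v in o.items()})
def multi(obs):
    A=np.zeros((3,3)); b=np.zeros(3)
    for c,X in obs:
        d=X-c["C"]; d/=np.linalg.norm(d); M=np.eye(3)-np.outer(d,d); A+=M; b+=M@c["C"]
    P=np.linalg.solve(A,b); return P,max(np.linalg.norm(np.cross(P-c["C"],(X-c["C"])/np.linalg.norm(X-c["C"]))) for c,X in obs)
for k in HUE:
    r=[]
    for i in (0,1):
        obs=[(c,P0+o[k][i]*ex+o[k][2]*ey) for c,o in S if k in o and not np.isnan(o[k][i])]
        P,e=multi(obs); r.append(P); print(k,"fb"[i],P.round(1),"x'y'n",[round(float((P-P0)@a),1) for a in (ex,ey,n)],round(e,1))
print(telemetry.get_t())
E
```

```text
[619. 331. 443.] {'red': array([-65.3,  55.9, -85.8,  60.2]), 'yellow': array([-63.3,  55.9,  -0.1,  59.4]), 'green': array([-61.3,  55.9,  91. ,  59.9])}
[508. 332. 444.] {'red': array([-61.6,  54.4, -86.1,  61.4]), 'yellow': array([-61.2,  53.9,  -1.1,  59.3]), 'green': array([-59.4,  53.7,  90.6,  59.4])}
[397. 263. 424.] {'red': array([-59.5,  53.2, -85.8,  61.1]), 'yellow': array([-59.5,  53.3,  -0.6,  58.8]), 'green': array([-58.1,  52.3,  90.6,  59.4])}
red f [526.4 227.3  62.5] x'y'n [-57.8, -84.3, 6.3] 0.4
red b [619.5 266.8 109.7] x'y'n [53.4, -86.8, -3.5] 0.4
yellow f [492.3 303.6  60.6] x'y'n [-58.3, -0.7, 4.4] 0.2
yellow b [583.7 345.2 110.2] x'y'n [53.4, -0.6, -2.9] 0.9
green f [456.3 386.5  60.5] x'y'n [-57.2, 89.7, 3.5] 0.3
green b [545.4 429.5 108.5] x'y'n [52.6, 92.0, -4.3] 0.9
20.875
```

```bash
cat >> h.py <<'E'
yaw=np.radians(24.4); P0=np.array([540,326,86.])
ex=np.array([np.cos(np.radians(30))*np.cos(yaw),np.cos(np.radians(30))*np.sin(yaw),.5]); ey=np.array([-np.sin(yaw),np.cos(yaw),0]); n=np.cross(ex,ey)
Rr=rot(-n,ex); cy=np.radians(-24.6); Rc=rot((0,0,-1),ang(cy)); BED=np.array([516.8,-202.0,16])
LID={"red":(-3.1,-85.8,-4),"yellow":(-3.1,-.6,-2),"green":(-2.9,90.6,0)}
def pick(k):
    a,b,s=LID[k]; T=P0+a*ex+(b+s)*ey+(3-36)*n
    bot.reach(T+100*n,Rr); bot.move_straight(T,v=150); print("f",np.round(telemetry.get_contact_force(),1))
    bot.grasp(60); print("w",telemetry.get_width(),telemetry.get_finger_force())
    bot.move_straight(T+110*n,v=150)
def carry(h):
    bot.reach([343,206,300],rot((0,0,-1),ang(cy+np.radians(57))))
    j=list(telemetry.get_joints()); j[0]+=np.radians(57); bot.goto_joints(j)
    bot.reach([BED[0],BED[1],h],Rc)
def back():
    bot.reach([360,-175,300],Rc)
    j=list(telemetry.get_joints()); j[0]-=np.radians(57); bot.goto_joints(j)
E
python3 - <<'E'
from h import *
for k in LID:
    a,b,s=LID[k]; T=P0+a*ex+(b+s)*ey-33*n; print(k,T.round(1),bot.inverse_kinematics(T,Rr) is not None,bot.inverse_kinematics(T+110*n,Rr) is not None)
pick("red"); carry(110)
c=cap("wrist","w8"); print(telemetry.get_t(),telemetry.get_contact_force()); cap("side","s8")
E
```

```text
red [589.7 249.9  55.9] True True
yellow [553.7 329.3  55.9] True True
green [515.3 414.3  56. ] True True
f [0.3 0.  0.6]
w 0.6969323287575695 65.37517100572586
27.1333 [-0.29132386  0.01966479 -1.51652058]
```

View pics/w8.png

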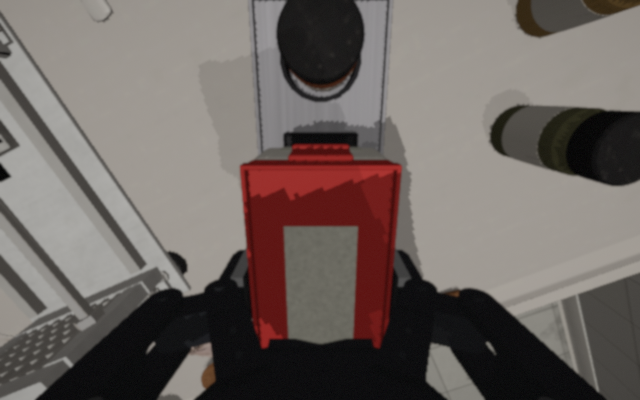

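```bash
cat >> h.py <<'E'
def inhand(c,k):
    """far lid edge: height giving 60 mm width, offset of box centre from the TCP along tool x and y"""
    T=np.array(telemetry.get_tcp_pos()); R=np.array(telemetry.get_ee_rot()); m=lidmask(c,k,100,30); m[345:]=0
    K=blobs(m,2000)[0][:,0,:]; m=np.zeros_like(m); cv2.drawContours(m,[K.reshape(-1,1,2)],-1,1,-1)
    w=m.sum(1).astype(float); r0=next(r for r in range(400) if w[r]>130)   # first full-width row
    out=[]
    for z in np.arange(T[2]+25,T[2]+50,1):
        l=[];ri=[]
        for r in range(r0+3,r0+40,4):
            u=np.flatnonzero(m[r]); l.append((on_plane(c,(u[0]-.5,r),z)-T)@R); ri.append((on_plane(c,(u[-1]+.5,r),z)-T)@R)
        l,ri=np.array(l),np.array(ri); wd=np.median(np.abs(l[:,1]-ri[:,1])); e=((on_plane(c,((u[0]+u[-1])/2,r0-.5),z)-T)@R)[0]
        yw=np.polyfit(l[:,0],(l[:,1]+ri[:,1])/2,1)[0]; out.append((abs(wd-60),z-T[2],wd,e-56,np.median(l[:,1]+ri[:,1])/2,yw))
    print("rows",r0,w[r0-4:r0+4]); b=min(out); print("lid above TCP %.0f width %.1f dx %.1f dy %.1f yaw %.3f"%b[1:]); 
    for h in (30,33,36,39,42): print(h,np.round(min(out,key=lambda o:abs(o[1]-h))[2:],2))
E
python3 - <<'E'
from h import *
c=cap("wrist"); inhand(c,"red")
E
```

```text
rows 160 [ 65.  65.  66.  66. 134. 138. 142. 149.]
lid above TCP 37 width 60.3 dx 1.5 dy 0.5 yaw 0.019
30 [6.425e+01 2.300e-01 4.600e-01 2.000e-02]
33 [6.254e+01 7.900e-01 4.600e-01 2.000e-02]
36 [6.083e+01 1.350e+00 4.600e-01 2.000e-02]
39 [5.912e+01 1.910e+00 4.600e-01 2.000e-02]
42 [5.742e+01 2.480e+00 4.600e-01 2.000e-02]
```

```bash
cat >> h.py <<'E'
def lower(xy,z0,z1,step=1.5,fmax=8,v=60):
    f0=np.array(telemetry.get_contact_force()); z=z0; bot.move_straight([*xy,z],v=v); f=np.zeros(3); L=[]
    while z>z1:
        z-=step; bot.move_straight([*xy,z],v=25); f=np.array(telemetry.get_contact_force())-f0; L.append((round(z,1),*f.round(1).tolist()))
        if f[2]>fmax: break
    print(L[-5:],np.round(telemetry.get_tcp_pos(),1)); return z
E
python3 - <<'E'
from h import *
z=lower(BED[:2],44,31.5); print(z,telemetry.get_t())
E
```

```text
[(36.5, -0.6, -0.1, -0.8), (35.0, 0.4, 1.0, -1.1), (33.5, -0.7, -0.2, -1.1), (32.0, 0.8, -0.1, -0.7), (30.5, -1.2, 0.2, 3.4)] [ 517.1 -202.1   31.1]
30.5 30.7333
```

```bash
python3 - <<'E'
from h import *
z=lower(BED[:2],30.5,28.5,step=.5,fmax=7)
bot.open_jaws(); bot.move_straight([*BED[:2],130],v=200)
c=cap("wrist","w9"); print(telemetry.get_t())
T=BED; m=lidmask(c,"red",100,30); b=blobs(m,500)[0]
for zz in (66,70,74):
    q=cv2.minAreaRect(np.array([on_plane(c,p[0],zz)[:2] for p in b],np.float32)); print(zz,np.round(q[0],1),np.round(q[1],1),round(q[2],1))
E
```

```text
[(30.0, -2.4, -0.0, 6.2), (29.5, -2.9, -0.0, 8.6)] [ 517.1 -202.1   31.1]
32.5667
66 [ 517.9 -202.8] [ 61.2 120.1] 65.4
70 [ 519.3 -203.4] [ 60.1 117.8] 65.4
74 [ 520.6 -204. ] [ 58.9 115.4] 65.4
```

View pics/w9.png

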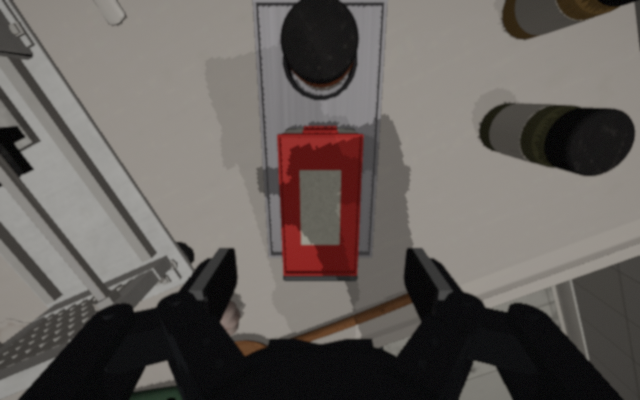

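```bash
python3 - <<'E'
from h import *
back(); pick("yellow"); carry(135)
c=cap("wrist"); inhand(c,"yellow"); print(telemetry.get_t())
z=lower(BED[:2],92,78.5,fmax=6,v=150); print(z,telemetry.get_t())
E
```

```text
f [-0.1  0.   0.8]
w 0.6930494378087974 65.50226703286171
rows 160 [ 64.  66.  66.  66. 133. 138. 142. 148.]
lid above TCP 37 width 59.8 dx 1.4 dy 0.1 yaw 0.014
30 [6.376e+01 6.000e-02 7.000e-02 1.000e-02]
33 [6.205e+01 6.300e-01 7.000e-02 1.000e-02]
36 [6.034e+01 1.190e+00 7.000e-02 1.000e-02]
39 [5.863e+01 1.760e+00 7.000e-02 1.000e-02]
42 [5.693e+01 2.330e+00 7.000e-02 1.000e-02]
41.25
[(86.0, -0.5, -0.6, -1.0), (84.5, 0.7, 0.5, -0.6), (83.0, 0.6, -1.0, 0.6), (81.5, 0.2, 0.7, -0.1), (80.0, -3.1, -0.2, 8.0)] [ 516.9 -202.    81.1]
80.0 43.6833
```

```bash
python3 - <<'E'
from h import *
bot.open_jaws(); bot.move_straight([*BED[:2],180],v=200)
c=cap("wrist","w10"); b=blobs(lidmask(c,"yellow",100,30),500)[0]
for zz in (116,120,124):
    q=cv2.minAreaRect(np.array([on_plane(c,p[0],zz)[:2] for p in b],np.float32)); print(zz,np.round(q[0],1),np.round(q[1],1),round(q[2],1))
back(); pick("green"); carry(185)
c=cap("wrist"); inhand(c,"green"); print(telemetry.get_t())
z=lower(BED[:2],140,128.5,fmax=6,v=150); print(z,telemetry.get_t())
E
```

```text
116 [ 518.5 -203. ] [ 60.9 119.1] 65.4
120 [ 519.8 -203.6] [ 59.7 116.8] 65.4
124 [ 521.2 -204.2] [ 58.5 114.5] 65.4
f [-0.3  1.2  0. ]
w 0.6946498995581821 65.80357119441032
rows 161 [ 63.  64.  65.  66. 133. 138. 141. 149.]
lid above TCP 35 width 60.3 dx 0.7 dy -0.3 yaw 0.017
30 [ 6.309e+01 -2.200e-01 -3.500e-01  2.000e-02]
33 [ 6.139e+01  3.600e-01 -3.500e-01  2.000e-02]
36 [ 5.969e+01  9.300e-01 -3.500e-01  2.000e-02]
39 [ 5.80e+01  1.51e+00 -3.50e-01  2.00e-02]
42 [ 5.63e+01  2.09e+00 -3.50e-01  2.00e-02]
53.425
[(135.5, -1.1, -0.1, -1.0), (134.0, -1.7, -0.1, 0.6), (132.5, -0.8, -0.1, 0.3), (131.0, -0.4, -0.9, -0.8), (129.5, -3.2, 0.7, 7.5)] [ 517.  -201.9  130.9]
129.5 55.625
```

```bash
python3 - <<'E'
from h import *
bot.open_jaws(); bot.move_straight([*BED[:2],240],v=200)
c=cap("wrist","w11"); b=blobs(lidmask(c,"green",100,30),500)[0]
for zz in (166,170,174):
    q=cv2.minAreaRect(np.array([on_plane(c,p[0],zz)[:2] for p in b],np.float32)); print(zz,np.round(q[0],1),np.round(q[1],1),round(q[2],1))
s=cap("side"); cv2.imwrite("pics/s11.png",cv2.resize(s["image"][90:230,290:470,::-1],None,fx=4,fy=4)); print(telemetry.get_t())
E
```

```text
166 [ 517.9 -202.9] [ 59.3 119. ] 65.6
170 [ 519.2 -203.5] [ 58.2 116.8] 65.6
174 [ 520.5 -204.1] [ 57.1 114.6] 65.6
56.8083
```

View pics/s11.png

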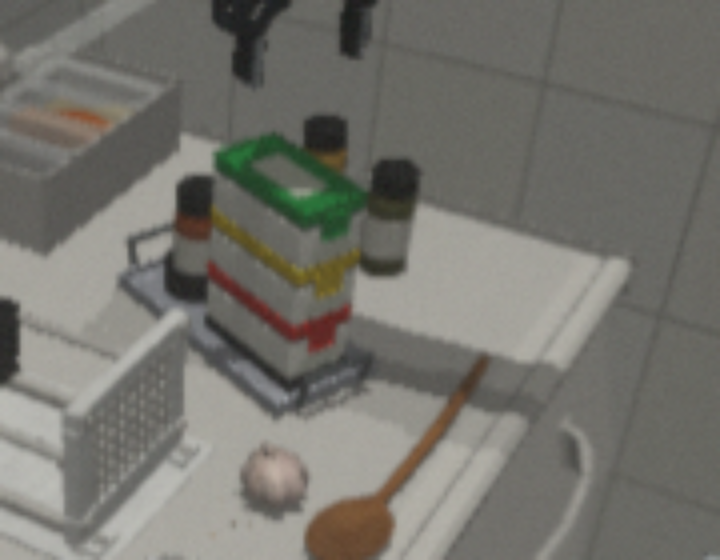

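The crop shows the column red, yellow, green, square on the bed (around pixels 210–365, 140–380). The orange jar stands upright in the ring at about (190,240), and the gripper is clear above.

```bash
python3 -c "
from workcell import ticket
print(ticket.finish_job())"
```

```text
the job is handed in; nothing more can be done
None
```

I handed the job in at about 57 s: the boxes are stacked red, yellow, green on the bed and the orange-brown jar is in the ring. My last checks (contact height, wrist and side camera views) showed everything square, fully down and upright, but the hand-in returned no verdict.

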